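Index the bearing-driver turret to the third size

ROBOT

A 6-joint arm with a two-finger parallel gripper is mounted at the origin on the work surface. World frame = base frame: x ahead of the robot, y to its left, z up, the work surface at z = 0. Lengths are in m, angles in degrees, forces in N, time in s.
With the tool pointing down it reaches from about 0.4 to 0.825 m from the base axis. Payload 7 kg.
Tool frame: the origin (TCP) lies at the very end of the fingers, on their centre line; the grasp point (between the pads) lies behind it (r.grasp_offset is the z of the grasp point in the tool frame, in m); z points along the fingers, y is the direction in which the jaws open and shut (so a half turn about z gives the same grasp; the last joint's range is limited). The gripper opens to 88 mm and grips with 3 to 60 N. Pads are 19 mm wide; open, the fingers measure 130 mm over their backs; the gripper's body (78 mm by 193 mm) begins 47 mm behind the grasp point.
Start: joints at [87.84, 20.546, 0.682, 0, -70.136, -16.507], TCP at [0.216, 0.639, 0.227] pointing down, gripper open.
Joint ranges: [-176.03, 176.03], [-82.01, 121.73], [-58.28, 71.71], [-173.87, 95.51], [-174.79, -0.11], [-173.66, 173.66]. Speed limits (degrees/s): [136.94, 136.94, 172.46, 180, 180, 180].

INTERFACE

Orientations are given as [roll, pitch, yaw] about the fixed x, y, z axes, in that order (R = Rz(yaw) Ry(pitch) Rx(roll)).
In Python, from plant import r gives the robot as it stands. The module is installed in compiled form; this text tells all that it offers.
- The arm moves only by the tool servo_tool, never from a script. Its argument "targets" is a list of rows, each an object of numbers: "dx", "dy", "dz": the shift along the world's x, y, z in cm; "spin": the turn about the world's z in rad; "grip": the opening in per cent of the stroke, from 0 (shut) to 100 (fully open). A call has exactly 10 rows; each row is the pose to reach, as a shift and turn from the pose commanded when the call began; what a row does not reach only later rows make up. A row lasts 1/12 s, in which the tool goes at most 41.7 mm and 7.16 degrees, less where a joint would pass 70% of its speed; a pose out of reach is approached as far as the arm can. A call with a gripper value outside its range is refused whole. The fingers move at their own pace and stop on an object; "squeeze" is the grip in N (left out, the last holds). Time passes only in rows, so rows that repeat a pose let the fingers close, or fill a call up. It gives the time, the measured TCP pose, the force and the opening at its end, in the units of the state.
- r.get_state(): the state, without advancing time (a new reading comes with each control period).
- r.capture(name): name is "scene" or "side" or "wrist"; returns the picture (400x640x3 uint8, blue, green, red); there is no depth.
- r.get_calibration(name): a dict with "K" (3x3 intrinsics, pixels), "k1" (the pictures are not rectified: a ray, as slopes to the right and down, at radius r is drawn at 1 + k1 r^2 times it, then the intrinsics apply), "extrinsics" (4x4, takes a point from camera to world coordinates). Camera axes: x right, y down, z forward; pixel columns grow to the right and rows downward; lengths in m; the calibration is good to about 2 mm. A picture is of the moment at which its call begins: read the wrist's pose just before it. get_calibration takes no time and is no camera call; for the wrist camera it gives the pose at the moment of the call.
- r.close_job(): hands the job in, once; it reports no verdict.
Trained networks look in the newest picture that a camera, given by its name, has taken for a name from the list of things; names that differ only in an ending like _2 or _b are one class to them, and where a whole thing is asked for, a point or a joint stands for the part that bears it (a point fixed in the world has none). Each returns a list of dicts, best first, with "p" (0 to 1); they miss things now and then, are a little off and sometimes report something else, mostly with a low value. They report only what shows in the picture. A call takes as long as a camera call. They do not tell look-alikes from the thing itself.
- r.cut_out(name, camera): "mask" (400x640 bool, what is visible of it) and "extent" ([left, top, right, bottom] in pixels, round what is visible of it).
The state is a dict: "time_s": time; "joints": joint angles; "qd": joint speeds; "joint_torque": joint torques, N m; "tcp_pos": TCP position; "eef_rot": TCP orientation; "contact_force": force on the tool from outside, world axes, zero at the start; "moment": the same for the moment, N m; "gripper_width": finger opening in m.
Only numpy, scipy, OpenCV 4.12 (cv2) and the standard library are available. Lean on these libraries where they do the work, as an engineer would, in place of code of your own. Each camera call takes 0.05 s, during which the arm holds its last target. There are 200 camera calls.

TASK

On the motor-repair bench, turn the six-station driver turret, click by click, until the third driver, counting up from the smallest, stands at the pointed finger on the turret's base and rests in its click, then let go. Leave the spray can beside it standing where it is.

Things in the scene. Friction and masses are not known exactly. Their poses are not given: they have to be found in the camera images.
- turret_base: Grey foot bolted to the bench, 196 mm across. Origin on the turret's vertical axis at bench level, z up. Its +x points to the pointed finger, a small steel point over the disc's rim on a post (95 to 138 mm from the axis, 67 mm high). On it a dark disc, 200 mm across, top 60 mm high, turns endlessly either way with six clicks, 60 degrees apart: one for each driver standing at the finger.
- knob (a point): Centre, 123 mm above the bench, of the upright black knob fixed at the disc's rim, 85 mm from the axis, between largest and smallest driver: 24 mm across, 100 to 146 mm high, on a 12 mm stem. It turns the disc; up to 5 N midway between clicks. Left within 20 degrees of a click, the disc settles into it to 4 degrees. At this height fingers clear drivers and post.
- driver3 (a point): Top centre of the third smallest driver, 22 mm across. Six plain upright steel sleeves stand on the disc, 52 mm from the axis, tops 90 mm above the bench; diameters 14, 18, 22, 26, 30, 34 mm grow anticlockwise seen from above. The knob stands 150 degrees clockwise of this one. It starts two, three or four clicks from the finger.
- spray_can: Bystander: a loose upright silver aerosol can with a pale label, 66 mm across and 170 mm tall, on the bench to the robot's left of the turret, at least 200 mm from its axis. Origin: centre of its underside. To be left standing in place.
There are look-alikes about, which are no part of the job. What is shaped like the turret_base but turquoise is not meant.

How it is judged:
By the outcome, as a careful person would: the job done as asked, in the order asked, and still so for the second after the job is handed in, with the robot touching nothing.
It also fails if it takes over 35 s, if anything falls off the work surface, if the arm or the gripper's body presses on something with over 40 N, if the wrist force passes 120 N, or if a joint passes its speed limit or range.

## Working session

There is one attempt and no reset: what is moved stays moved. The work goes in short steps, Python scripts to look and compute and a tool call to move; the robot and the scene stay as the last step left them, time stands still between calls to the robot, and variables do not carry over. Pictures are saved under pics/ and viewed, about 8 in all and at most 12, crops included, and the job is handed in when it is done.

Besides the shell and the picture viewer there is one more tool, called by a JSON object that holds its "api" and its "payload". servo_tool: Moves the arm, as the interface text tells. Its arguments: {"type":"object","properties":{"targets":{"type":"array"},"squeeze":{"type":"number"}},"required":["targets"]}

```bash
mkdir -p pics; cat > h.py <<'E'
import numpy as np, cv2
from plant import r
def ray(cam,u,v,c=None):
    c=c or r.get_calibration(cam); K=np.array(c['K']); E=np.array(c['extrinsics'])
    d=cv2.undistortPoints(np.array([[[u,v]]],float),K,np.array([c['k1'],0,0,0.]))  # approx inverse
    d=np.array([*d[0,0],1.]); return E[:3,3],E[:3,:3]@d
def onz(cam,u,v,z,c=None):
    o,d=ray(cam,u,v,c); return o+d*(z-o[2])/d[2]
def proj(cam,P,c=None):
    c=c or r.get_calibration(cam); K=np.array(c['K']); E=np.linalg.inv(np.array(c['extrinsics']))
    p=(E[:3,:3]@np.atleast_2d(P).T).T+E[:3,3]; s=p[:,:2]/p[:,2:]; s=s*(1+c['k1']*(s**2).sum(1,keepdims=True))
    return s@K[:2,:2].T+K[:2,2]
E
python3 - <<'E'
from h import *
print(r.get_state(), r.grasp_offset)
ims=[]
for c in('scene','side'):
    im=r.capture(c); cv2.imwrite(f'pics/{c}0.png',im)
    for n in('turret_base','knob','driver3','spray_can'):
        for o in r.cut_out(n,c)[:3]: print(c,n,round(o['p'],2),o['extent'])
    print(np.array(r.get_calibration(c)['extrinsics'])[:3].round(2).tolist())
E
```

```text
{'time_s': 0.0, 'joints': array([ 8.78398121e+01,  2.05915119e+01,  6.32377943e-01, -2.14445577e-02,
       -7.01364126e+01, -1.65070156e+01]), 'qd': array([-0.06716288,  0.03598956, -0.03710291,  0.03241812, -0.08774371,
       -0.07160158]), 'joint_torque': array([ 4.12254713e-04, -5.82725966e+01,  2.93059534e+01,  6.99706256e+00,
        6.86616695e-03, -1.69444907e-04]), 'tcp_pos': array([0.21590646, 0.63899992, 0.22560706]), 'eef_rot': array([ 1.79902663e+02, -7.82248967e-03, -1.86745001e+01]), 'contact_force': array([-0.73669385, -0.19691581, -0.92126216]), 'moment': array([0.02157141, 0.03423907, 0.03531428]), 'gripper_width': 0.08781133541539944} -0.0188
scene turret_base 0.88 [231.4, 254.2, 345.5, 354.9]
scene turret_base 0.81 [339.7, 171.8, 444.5, 258.4]
scene turret_base 0.59 [220.7, 129.8, 324.7, 203.2]
scene knob 0.8 [225.4, 129.7, 311.6, 195.7]
scene knob 0.65 [234.3, 256.4, 333.9, 354.5]
scene knob 0.55 [336.3, 168.9, 424.3, 248.3]
scene driver3 0.89 [223.6, 131.3, 311.8, 190.8]
scene driver3 0.77 [337.2, 173.0, 426.5, 248.2]
scene driver3 0.56 [233.8, 253.6, 335.3, 351.4]
scene spray_can 0.56 [348.6, 91.3, 378.0, 158.0]
scene spray_can 0.22 [230.7, 254.3, 346.0, 357.9]
[[0.89, 0.39, -0.26, 0.73], [0.47, -0.74, 0.49, -0.26], [-0.0, -0.55, -0.83, 0.8]]
side turret_base 0.96 [196.7, 179.2, 294.8, 264.5]
side turret_base 0.83 [315.5, 133.3, 397.4, 206.6]
side turret_base 0.59 [354.8, 200.8, 463.0, 321.2]
side knob 0.92 [356.4, 201.6, 462.2, 313.3]
side knob 0.86 [313.2, 134.4, 397.6, 198.2]
side driver3 0.78 [196.0, 180.0, 289.5, 250.2]
side driver3 0.71 [314.0, 138.6, 397.9, 197.4]
side driver3 0.66 [354.1, 200.6, 453.2, 310.7]
side spray_can 0.67 [251.9, 96.8, 282.6, 164.0]
[[0.84, -0.4, 0.37, 0.11], [-0.54, -0.62, 0.57, -0.44], [0.01, -0.68, -0.74, 0.84]]
```

View pics/scene0.png

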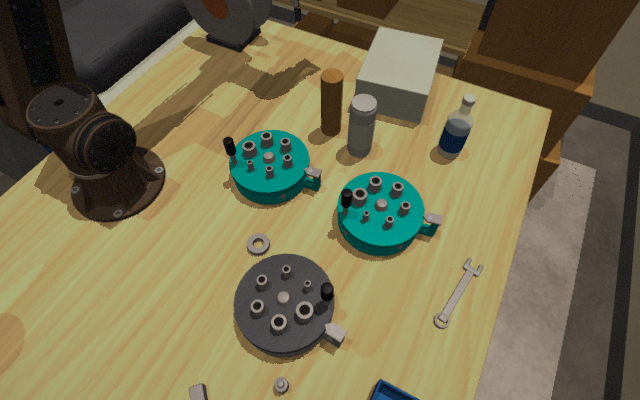

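View pics/side0.png

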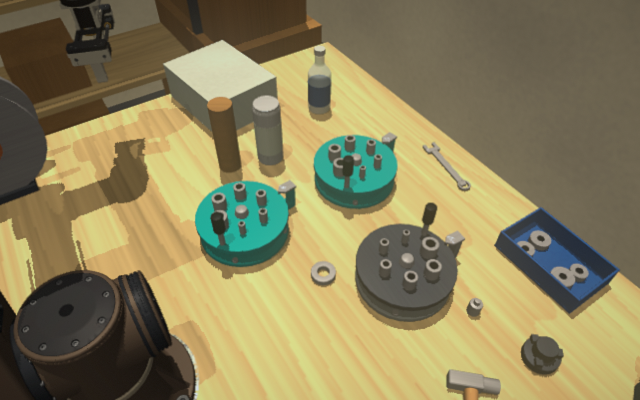

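```bash
python3 - <<'E'
from h import *
from scipy.optimize import least_squares
S={c:r.get_calibration(c) for c in('scene','side')}
def tri(a,b):
    o1,d1=ray('scene',*a);o2,d2=ray('side',*b)
    d1/=np.linalg.norm(d1);d2/=np.linalg.norm(d2)
    t=np.linalg.lstsq(np.c_[d1,-d2],o2-o1,rcond=None)[0]
    p,q=o1+d1*t[0],o2+d2*t[1]; return ((p+q)/2).round(4),np.linalg.norm(p-q).round(4)
print('knobtop',tri((327,286),(430,207)))
print('can top',tri((364,102),(266,103)))
print('teal A knob',tri((229,142),(218,217)))
for c,knob,d in(('scene',(327,286),[(307,283),(286,269),(262,279),(257,304),(279,320),(305,309)]),('side',(430,207),[(406,232),(384,242),(386,264),(411,273),(433,263),(430,242)])):
    P=np.array([onz(c,*x,.09)[:2] for x in d]); k=onz(c,*knob,.146)[:2]
    f=least_squares(lambda v:(P-[v[0]+0,v[1]]-.052*np.c_[np.cos(v[2]+np.arange(6)*np.pi/3),np.sin(v[2]+np.arange(6)*np.pi/3)]).ravel(),[*P.mean(0),np.arctan2(*(P[0]-P.mean(0))[::-1])])
    x,y,a=f.x; print(c,'axis',x.round(4),y.round(4),'rms',np.sqrt((f.fun**2).mean()).round(4),'d1',np.degrees(a).round(1),'knob',np.degrees(np.arctan2(k[1]-y,k[0]-x)).round(1),np.hypot(k[0]-x,k[1]-y).round(3))
    fp={'scene':(327,329),'side':(446,243)}[c]; q=onz(c,*fp,.067)[:2]-[x,y]; print('finger',np.degrees(np.arctan2(q[1],q[0])).round(1),np.hypot(*q).round(3))
    b=cv2.imread(f'pics/{c}0.png'); u,v=proj(c,[x,y,.08])[0].astype(int); cv2.imwrite(f'pics/crop_{c}.png',cv2.resize(b[max(v-75,0):v+75,u-80:u+80],None,fx=2.5,fy=2.5,interpolation=2)); print(u-80,v-75)
a,b=[cv2.imread(f'pics/crop_{c}.png') for c in S]
cv2.imwrite('pics/both.png',np.hstack([a,b]))
E
```

```text
knobtop (array([ 0.6277, -0.0432,  0.1437]), np.float64(0.0021))
can top (array([0.5032, 0.3877, 0.1714]), np.float64(0.0019))
teal A knob (array([0.271 , 0.1572, 0.1399]), np.float64(0.0023))
scene axis 0.5513 -0.0794 rms 0.0011 d1 52.7 knob 24.0 0.084
finger -7.9 0.104
203 220
side axis 0.5539 -0.0768 rms 0.0018 d1 56.8 knob 24.9 0.08
finger -7.5 0.094
327 180
```

View pics/both.png

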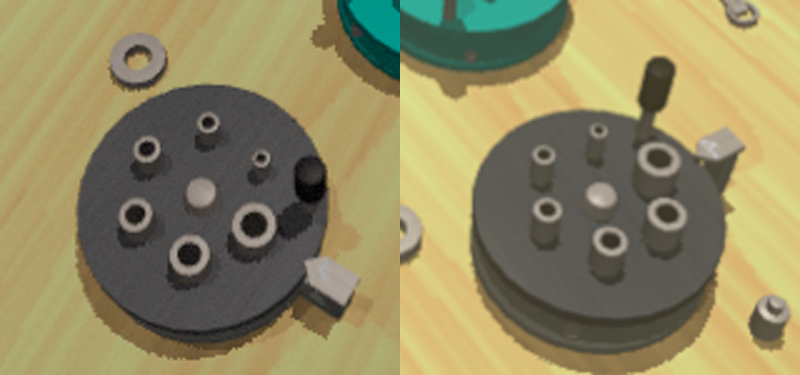

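{"api": "servo_tool", "payload": {"targets": [{"dx": 1, "dy": -2, "dz": 1, "spin": 0.03, "grip": 100}, {"dx": 3, "dy": -5, "dz": 3, "spin": 0.07, "grip": 100}, {"dx": 5, "dy": -8.3, "dz": 3, "spin": 0.1, "grip": 100}, {"dx": 7, "dy": -11.6, "dz": 3, "spin": 0.14, "grip": 100}, {"dx": 9, "dy": -14.9, "dz": 3, "spin": 0.18, "grip": 100}, {"dx": 11, "dy": -18.2, "dz": 3, "spin": 0.22, "grip": 100}, {"dx": 13, "dy": -21.5, "dz": 3, "spin": 0.26, "grip": 100}, {"dx": 15, "dy": -24.8, "dz": 3, "spin": 0.3, "grip": 100}, {"dx": 17, "dy": -28.1, "dz": 3, "spin": 0.34, "grip": 100}, {"dx": 19, "dy": -31.4, "dz": 3, "spin": 0.38, "grip": 100}]}}

```text
time_s: 1.33
tcp_pos: [0.4066, 0.3238, 0.257]
eef_rot: [-180.0, -0.0, 3.2]
contact_force: [0.9, 0.3, 0.7]
gripper_width: 0.0879
```

{"api": "servo_tool", "payload": {"targets": [{"dx": 2.2, "dy": -3.4, "dz": 0, "spin": 0.04, "grip": 100}, {"dx": 4.4, "dy": -6.8, "dz": 0, "spin": 0.08, "grip": 100}, {"dx": 6.6, "dy": -10.2, "dz": 0, "spin": 0.12, "grip": 100}, {"dx": 8.8, "dy": -13.6, "dz": 0, "spin": 0.16, "grip": 100}, {"dx": 11, "dy": -17, "dz": 0, "spin": 0.2, "grip": 100}, {"dx": 13.2, "dy": -20.4, "dz": -1, "spin": 0.24, "grip": 100}, {"dx": 15.4, "dy": -23.8, "dz": -2, "spin": 0.28, "grip": 100}, {"dx": 17.6, "dy": -27.2, "dz": -3, "spin": 0.32, "grip": 100}, {"dx": 19.8, "dy": -30.6, "dz": -4, "spin": 0.35, "grip": 100}, {"dx": 21, "dy": -33, "dz": -5, "spin": 0.37, "grip": 100}]}}

```text
time_s: 2.17
tcp_pos: [0.6177, -0.0074, 0.2059]
eef_rot: [180.0, -0.0, 24.3]
contact_force: [0.7, 1.5, 0.7]
gripper_width: 0.0877
```

{"api": "servo_tool", "payload": {"targets": [{"dx": 0.5, "dy": -2, "dz": -0.5}, {"dx": 1.1, "dy": -3.6, "dz": -1}, {"dx": 1.1, "dy": -3.6, "dz": -1}, {"dx": 1.1, "dy": -3.6, "dz": -1}, {"dx": 1.1, "dy": -3.6, "dz": -1}, {"dx": 1.1, "dy": -3.6, "dz": -1}, {"dx": 1.1, "dy": -3.6, "dz": -1}, {"dx": 1.1, "dy": -3.6, "dz": -1}, {"dx": 1.1, "dy": -3.6, "dz": -1}, {"dx": 1.1, "dy": -3.6, "dz": -1}]}}

```text
validation failed for argument at $.ta...
```

```bash
python3 - <<'E'
from h import *
s=r.get_state(); print(s['tcp_pos'],s['eef_rot'],s['joints'].round(1))
c=r.get_calibration('wrist'); im=r.capture('wrist')
ax=np.array([.5525,-.078]); 
t=np.radians([24.4,-6,24.4-180])
for p,col in (([*(ax+.085*np.array([np.cos(t[0]),np.sin(t[0])])),.146],(0,0,255)),([*ax,.09],(0,255,0)),([*(ax+.095*np.array([np.cos(t[1]),np.sin(t[1])])),.067],(255,0,255)),([*s['tcp_pos'][:2],.146],(255,255,0))):
    q=proj('wrist',p,c)[0]; print(q.round()); cv2.drawMarker(im,tuple(int(v) for v in q),col,0,14,1)
cv2.imwrite('pics/w1.png',im)
E
```

```text
[ 0.61766569 -0.00738235  0.20594936] [ 1.79971058e+02 -1.20094310e-02  2.43366769e+01] [ 17.4  16.   -8.7   0.  -65.3  96.9]
[373. 215.]
[360. 280.]
[410. 191.]
[321. 210.]
```

View pics/w1.png

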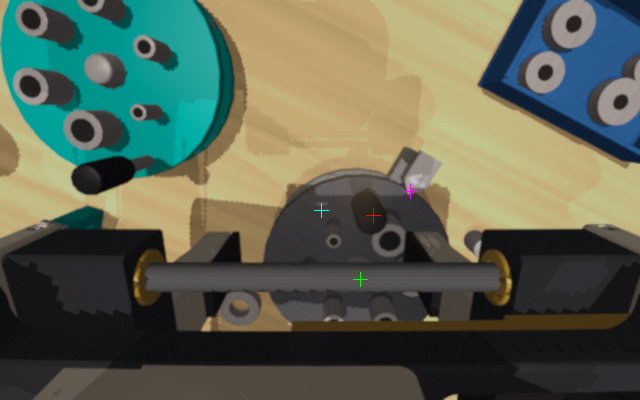

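{"api": "servo_tool", "payload": {"targets": [{"dx": 0.6, "dy": -2, "dz": 0, "spin": 0, "grip": 100}, {"dx": 1.2, "dy": -3.5, "dz": -0.5, "spin": 0, "grip": 100}, {"dx": 1.2, "dy": -3.5, "dz": -2, "spin": 0, "grip": 100}, {"dx": 1.2, "dy": -3.5, "dz": -4, "spin": 0, "grip": 100}, {"dx": 1.2, "dy": -3.5, "dz": -5.5, "spin": 0, "grip": 100}, {"dx": 1.2, "dy": -3.5, "dz": -7, "spin": 0, "grip": 100}, {"dx": 1.2, "dy": -3.5, "dz": -8.5, "spin": 0, "grip": 100}, {"dx": 1.2, "dy": -3.5, "dz": -9.5, "spin": 0, "grip": 100}, {"dx": 1.2, "dy": -3.5, "dz": -9.9, "spin": 0, "grip": 100}, {"dx": 1.2, "dy": -3.5, "dz": -9.9, "spin": 0, "grip": 100}]}}

```text
time_s: 3.05
tcp_pos: [0.6276, -0.0395, 0.1067]
eef_rot: [-180.0, 0.1, 24.3]
contact_force: [-0.4, -0.7, -0.0]
gripper_width: 0.0874
```

```bash
python3 - <<'E'
from h import *
s=r.get_state(); print(s['tcp_pos'],s['joints'].round(1),s['contact_force'].round(1))
im=r.capture('scene')[230:370,200:380]; im2=r.capture('side')[160:300,330:510]
cv2.imwrite('pics/s2.png',cv2.resize(np.hstack([im,im2]),None,fx=2.2,fy=2.2,interpolation=2))
E
```

```text
[ 0.62757629 -0.03953645  0.10670836] [ 14.2  21.9 -14.1  -0.  -54.1 100.2] [-0.4 -0.7 -0. ]
```

View pics/s2.png

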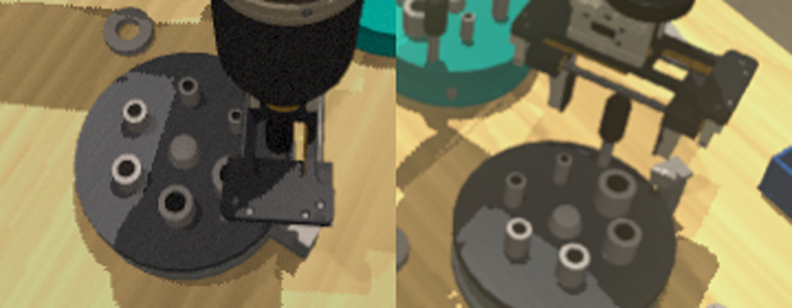

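{"api": "servo_tool", "payload": {"squeeze": 25, "targets": [{"dx": 0.1, "dy": -0.2, "dz": 0, "spin": 0, "grip": 60}, {"dx": 0.1, "dy": -0.3, "dz": 0, "spin": 0, "grip": 40}, {"dx": 0.1, "dy": -0.3, "dz": 0, "spin": 0, "grip": 30}, {"dx": 0.1, "dy": -0.3, "dz": 0, "spin": 0, "grip": 20}, {"dx": 0.1, "dy": -0.3, "dz": 0, "spin": 0, "grip": 15}, {"dx": 0.1, "dy": -0.3, "dz": 0, "spin": 0, "grip": 15}, {"dx": 0.1, "dy": -0.3, "dz": 0, "spin": 0, "grip": 15}, {"dx": 0.1, "dy": -0.3, "dz": 0, "spin": 0, "grip": 15}, {"dx": 0.1, "dy": -0.3, "dz": 0, "spin": 0, "grip": 15}, {"dx": 0.1, "dy": -0.3, "dz": 0, "spin": 0, "grip": 15}]}}

```text
time_s: 3.98
tcp_pos: [0.629, -0.0425, 0.1075]
eef_rot: [-180.0, 0.0, 24.3]
contact_force: [0.2, -0.6, 0.1]
gripper_width: 0.0264
```

```bash
python3 - <<'E'
from h import *
s=r.get_state(); p=s['tcp_pos']; print(p,s['contact_force'].round(1),s['moment'].round(2))
ax=np.array([.5525,-.078]);v=p[:2]-ax;a0=np.arctan2(v[1],v[0]);print(np.degrees(a0),np.hypot(*v))
# cumulative shifts from here, per call 60deg, 6deg rows, for rotation about ax with r=.085
for k in range(3):
    A=a0-np.radians(60*k); f=lambda t:.085*np.array([np.cos(t),np.sin(t)])
    print([tuple(((f(A-np.radians(6*i))-f(A))*100).round(2)) for i in range(1,11)])
E
```

```text
[ 0.62903497 -0.04251146  0.10753917] [ 0.2 -0.6  0.1] [-0.02 -0.02  0.07]
24.876709039308263 0.08436254398096006
[(np.float64(0.33), np.float64(-0.83)), (np.float64(0.57), np.float64(-1.68)), (np.float64(0.73), np.float64(-2.56)), (np.float64(0.79), np.float64(-3.45)), (np.float64(0.75), np.float64(-4.33)), (np.float64(0.63), np.float64(-5.22)), (np.float64(0.41), np.float64(-6.08)), (np.float64(0.11), np.float64(-6.91)), (np.float64(-0.29), np.float64(-7.71)), (np.float64(-0.76), np.float64(-8.47))]
[(np.float64(-0.55), np.float64(-0.7)), (np.float64(-1.17), np.float64(-1.34)), (np.float64(-1.85), np.float64(-1.91)), (np.float64(-2.59), np.float64(-2.4)), (np.float64(-3.38), np.float64(-2.82)), (np.float64(-4.2), np.float64(-3.15)), (np.float64(-5.06), np.float64(-3.4)), (np.float64(-5.93), np.float64(-3.55)), (np.float64(-6.82), np.float64(-3.61)), (np.float64(-7.71), np.float64(-3.58))]
[(np.float64(-0.88), np.float64(0.13)), (np.float64(-1.74), np.float64(0.34)), (np.float64(-2.58), np.float64(0.65)), (np.float64(-3.38), np.float64(1.04)), (np.float64(-4.13), np.float64(1.51)), (np.float64(-4.83), np.float64(2.06)), (np.float64(-5.47), np.float64(2.68)), (np.float64(-6.04), np.float64(3.37)), (np.float64(-6.54), np.float64(4.1)), (np.float64(-6.95), np.float64(4.89))]
```

{"api": "servo_tool", "payload": {"targets": [{"dx": 0.33, "dy": -0.83, "dz": 0, "spin": -0.105, "grip": 15}, {"dx": 0.57, "dy": -1.68, "dz": 0, "spin": -0.209, "grip": 15}, {"dx": 0.73, "dy": -2.56, "dz": 0, "spin": -0.314, "grip": 15}, {"dx": 0.79, "dy": -3.45, "dz": 0, "spin": -0.419, "grip": 15}, {"dx": 0.75, "dy": -4.33, "dz": 0, "spin": -0.524, "grip": 15}, {"dx": 0.63, "dy": -5.22, "dz": 0, "spin": -0.628, "grip": 15}, {"dx": 0.41, "dy": -6.08, "dz": 0, "spin": -0.733, "grip": 15}, {"dx": 0.11, "dy": -6.91, "dz": 0, "spin": -0.838, "grip": 15}, {"dx": -0.29, "dy": -7.71, "dz": 0, "spin": -0.942, "grip": 15}, {"dx": -0.76, "dy": -8.47, "dz": 0, "spin": -1.047, "grip": 15}]}}

```text
time_s: 4.82
tcp_pos: [0.6215, -0.1281, 0.1075]
eef_rot: [180.0, -0.0, -36.0]
contact_force: [0.6, -1.5, -1.2]
gripper_width: 0.0232
```

```bash
python3 - <<'E'
from h import *
s=r.get_state(); p=s['tcp_pos']; print(p,s['joints'].round(1),s['contact_force'].round(1),s['moment'].round(2))
v=p[:2]-np.array([.5525,-.078]);print(np.degrees(np.arctan2(v[1],v[0])),np.hypot(*v))
E
```

```text
[ 0.62145556 -0.12813671  0.10746526] [  6.   22.3 -13.4   0.  -54.4  48. ] [ 0.6 -1.5 -1.2] [-0.31 -0.02  0.24]
-36.020419697558104 0.08525584402873898
```

{"api": "servo_tool", "payload": {"targets": [{"dx": -0.55, "dy": -0.7, "dz": 0, "spin": -0.105, "grip": 15}, {"dx": -1.17, "dy": -1.34, "dz": 0, "spin": -0.209, "grip": 15}, {"dx": -1.85, "dy": -1.91, "dz": 0, "spin": -0.314, "grip": 15}, {"dx": -2.59, "dy": -2.4, "dz": 0, "spin": -0.419, "grip": 15}, {"dx": -3.38, "dy": -2.82, "dz": 0, "spin": -0.524, "grip": 15}, {"dx": -4.2, "dy": -3.15, "dz": 0, "spin": -0.628, "grip": 15}, {"dx": -5.06, "dy": -3.4, "dz": 0, "spin": -0.733, "grip": 15}, {"dx": -5.93, "dy": -3.55, "dz": 0, "spin": -0.838, "grip": 15}, {"dx": -6.82, "dy": -3.61, "dz": 0, "spin": -0.942, "grip": 15}, {"dx": -7.71, "dy": -3.58, "dz": 0, "spin": -1.047, "grip": 15}]}}

```text
time_s: 5.65
tcp_pos: [0.5432, -0.1654, 0.1075]
eef_rot: [179.9, -0.2, -96.0]
contact_force: [-0.2, -11.4, -2.2]
gripper_width: 0.0238
```

{"api": "servo_tool", "payload": {"targets": [{"dx": -0.88, "dy": 0.13, "dz": 0, "spin": -0.105, "grip": 15}, {"dx": -1.74, "dy": 0.34, "dz": 0, "spin": -0.209, "grip": 15}, {"dx": -2.58, "dy": 0.65, "dz": 0, "spin": -0.314, "grip": 15}, {"dx": -3.38, "dy": 1.04, "dz": 0, "spin": -0.419, "grip": 15}, {"dx": -4.13, "dy": 1.51, "dz": 0, "spin": -0.524, "grip": 15}, {"dx": -4.83, "dy": 2.06, "dz": 0, "spin": -0.628, "grip": 15}, {"dx": -5.47, "dy": 2.68, "dz": 0, "spin": -0.733, "grip": 15}, {"dx": -6.04, "dy": 3.37, "dz": 0, "spin": -0.838, "grip": 15}, {"dx": -6.54, "dy": 4.1, "dz": 0, "spin": -0.942, "grip": 15}, {"dx": -6.95, "dy": 4.89, "dz": 0, "spin": -1.047, "grip": 15}]}}

```text
time_s: 6.48
tcp_pos: [0.4709, -0.1158, 0.1074]
eef_rot: [180.0, -0.4, -156.0]
contact_force: [-9.0, -8.4, 8.0]
gripper_width: 0.0237
```

```bash
python3 - <<'E'
from h import *
s=r.get_state(); p=s['tcp_pos']; print(p,s['joints'].round(1),s['contact_force'].round(1),s['moment'].round(2))
v=p[:2]-np.array([.5525,-.078]);print(np.degrees(np.arctan2(v[1],v[0])),np.hypot(*v))
im=r.capture('scene')[230:370,200:380]; im2=r.capture('side')[160:300,330:510]
cv2.imwrite('pics/s3.png',cv2.resize(np.hstack([im,im2]),None,fx=2.2,fy=2.2,interpolation=2))
E
```

```text
[ 0.47092964 -0.11577983  0.10742198] [  9.5   9.6 -31.9   0.1 -48.9 -75.6] [-9.  -8.4  8. ] [-2.82  2.93 -0.13]
-155.14848424358223 0.08989459910500586
```

View pics/s3.png

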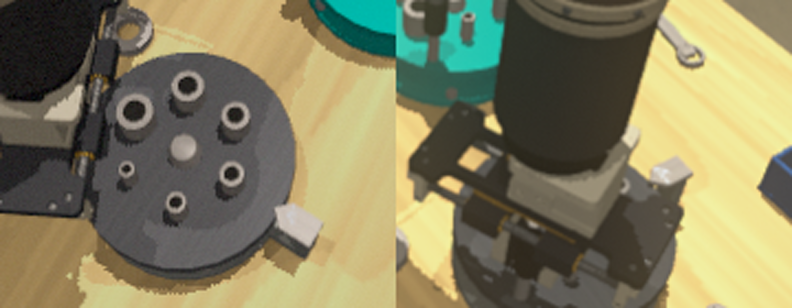

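{"api": "servo_tool", "payload": {"targets": [{"dx": 0.2, "dy": 0.1, "dz": 0, "spin": 0, "grip": 15}, {"dx": 0.3, "dy": 0.2, "dz": 0, "spin": 0, "grip": 15}, {"dx": 0.3, "dy": 0.2, "dz": 0, "spin": 0, "grip": 40}, {"dx": 0.3, "dy": 0.2, "dz": 0, "spin": 0, "grip": 60}, {"dx": 0.3, "dy": 0.2, "dz": 0, "spin": 0, "grip": 80}, {"dx": 0.3, "dy": 0.2, "dz": 0, "spin": 0, "grip": 90}, {"dx": 0.3, "dy": 0.2, "dz": 0, "spin": 0, "grip": 90}, {"dx": 0.3, "dy": 0.2, "dz": 0, "spin": 0, "grip": 90}, {"dx": 0.3, "dy": 0.2, "dz": 0, "spin": 0, "grip": 90}, {"dx": 0.3, "dy": 0.2, "dz": 0, "spin": 0, "grip": 90}]}}

```text
time_s: 7.42
tcp_pos: [0.4779, -0.1121, 0.1075]
eef_rot: [180.0, -0.0, -155.7]
contact_force: [-0.2, -0.8, 0.7]
gripper_width: 0.0712
```

{"api": "servo_tool", "payload": {"targets": [{"dx": 0, "dy": 0, "dz": 0, "spin": 0, "grip": 90}, {"dx": 0, "dy": 0, "dz": 0.5, "spin": 0, "grip": 90}, {"dx": 0, "dy": 0, "dz": 2, "spin": 0, "grip": 90}, {"dx": 0, "dy": 0, "dz": 4, "spin": 0, "grip": 90}, {"dx": 0, "dy": 0, "dz": 6, "spin": 0, "grip": 90}, {"dx": 0, "dy": 0, "dz": 8, "spin": 0, "grip": 90}, {"dx": 0, "dy": -2, "dz": 10, "spin": 0, "grip": 90}, {"dx": 0, "dy": -5, "dz": 11, "spin": 0, "grip": 90}, {"dx": 0, "dy": -8, "dz": 12, "spin": 0, "grip": 90}, {"dx": 0, "dy": -10, "dz": 12, "spin": 0, "grip": 90}]}}

```text
time_s: 8.25
tcp_pos: [0.4788, -0.2141, 0.2305]
eef_rot: [-179.8, 0.2, -155.6]
contact_force: [0.4, -0.2, -0.0]
gripper_width: 0.079
```

{"api": "servo_tool", "payload": {"targets": [{"dx": 0, "dy": -3, "dz": 1, "spin": 0, "grip": 90}, {"dx": 0, "dy": -6, "dz": 2, "spin": 0, "grip": 90}, {"dx": 0, "dy": -9, "dz": 2, "spin": 0, "grip": 90}, {"dx": 0, "dy": -12, "dz": 2, "spin": 0, "grip": 90}, {"dx": 0, "dy": -14, "dz": 2, "spin": 0, "grip": 90}, {"dx": 0, "dy": -15, "dz": 2, "spin": 0, "grip": 90}, {"dx": 0, "dy": -15, "dz": 2, "spin": 0, "grip": 90}, {"dx": 0, "dy": -15, "dz": 2, "spin": 0, "grip": 90}, {"dx": 0, "dy": -15, "dz": 2, "spin": 0, "grip": 90}, {"dx": 0, "dy": -15, "dz": 2, "spin": 0, "grip": 90}]}}

```text
time_s: 9.08
tcp_pos: [0.478, -0.3612, 0.2479]
eef_rot: [-180.0, 0.0, -155.6]
contact_force: [-0.0, -0.3, -0.2]
gripper_width: 0.0787
```

```bash
python3 - <<'E'
from h import *
s=r.get_state(); print(s['tcp_pos'],s['contact_force'].round(1),s['qd'].round(1))
im=r.capture('scene'); im2=r.capture('side')[80:320,200:520]
cv2.imwrite('pics/s4.png',np.hstack([cv2.resize(im[80:370,200:460],None,fx=1.5,fy=1.5),cv2.resize(im2,(400,435))]))
E
```

```text
[ 0.47798106 -0.36116916  0.24786956] [-0.  -0.3 -0.2] [ 0.  -0.   0.1  0.   0.1  0.1]
```

View pics/s4.png

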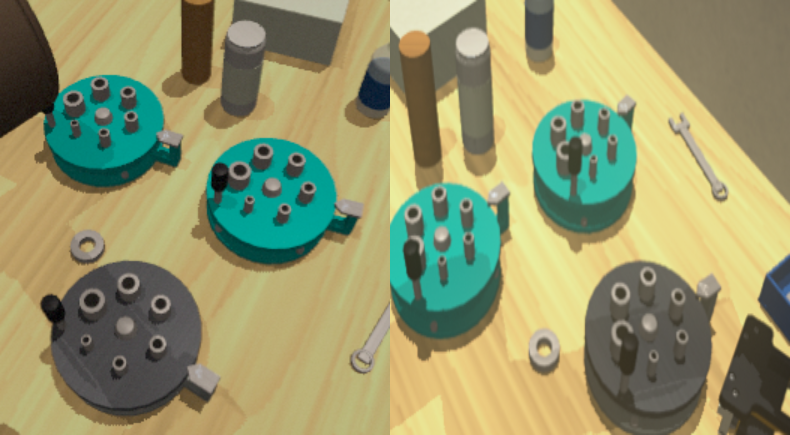

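```bash
python3 - <<'E'
from h import *
q=onz('scene',200+157/1.5,80+345/1.5,.09)[:2]-[.5513,-.0794]; print(np.degrees(np.arctan2(q[1],q[0])),np.hypot(*q))
r.close_job(); print(r.get_state()['time_s'])
E
```

```text
-8.616710623882508 0.05319333250049436
the job is handed in; nothing more can be done
the job is handed in; nothing more can be done
```

I turned the grey turret three clicks clockwise (180 degrees) by its knob. The third-smallest driver now stands at the pointed finger. I then let go, drew the arm clear and handed the job in at about 9.3 s.

- **Driver at the finger:** in the last picture it sits at about −8.6°, against −7.5° to −7.9° measured for the finger. That is within the 4 degrees the disc settles to. It is also about where the largest driver sat in the same click at the start.
- **Contact:** the force readings were near zero after release, and the highest I saw while turning was about 15 N.
- **Spray can:** it looked upright and in its place in both the scene and side views. I judged this by eye and did not measure its position again.

No check failed. One move call was refused for incomplete rows and I sent it again in full.

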